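Unhook the lifting hook from the wafer-carrier yoke and bin both singly

ROBOT

A 6-joint arm with a two-finger parallel gripper is mounted at the origin on the work surface. World frame = base frame: x ahead of the robot, y to its left, z up, the work surface at z = 0. Lengths are in m, angles in rad, forces in N, time in s.
With the tool pointing down it reaches from about 0.375 to 0.9 m from the base axis. Payload 3.1 kg.
Tool frame: the origin (TCP) lies at the very end of the fingers, on their centre line; the grasp point (between the pads) lies 19 mm behind it; z points along the fingers, y is the line along which they close (so a half turn about z gives the same grasp; the last joint's range is limited). The gripper opens to 85 mm and grips with 20 to 120 N. Pads are 22 mm wide; open, the fingers measure 114 mm over their backs; the gripper's body (76 mm by 85 mm) begins 54 mm behind the grasp point. The pads swing forward as they close: fully open they stand 13 mm farther back than shut.
Start: joints at [1.026, 0.527, 1.433, -0, 1.181, -0.178], TCP at [0.224, 0.584, 0.231] pointing down, gripper open.
Joint ranges: [-3.08, 3.08], [-0.75, 2.2], [0.22, 2.44], [-1.43, 4.57], [0, 2.65], [-2.85, 2.85]. Speed limits (rad/s): [2.79, 2.79, 3.14, 3.14, 3.14, 3.14].

INTERFACE

Orientations are given as a unit quaternion [x, y, z, w].
In Python, from station import manip gives the robot as it stands.
- The arm moves only by the shell command python3 -m handwheel 'ROWS' [FORCE]. ROWS is JSON, a list of rows, each a list of 7 numbers: the shift along the world's x, y, z in mm, then the turn, a rotation vector about the world's x, y, z in degrees, then the opening, from 0 (shut) to 1 (fully open). A call has exactly 10 rows; each row shifts and turns the commanded pose from where the row before left it; what a row does not reach is not made up. A row lasts 1/8 s, in which the tool goes at most 62.5 mm and 10.7 degrees, less where a joint would pass 70% of its speed; a pose out of reach is approached as far as the arm can. A call is refused whole if a number of a shift passes 62.5 or a number of a turn 10.7, either way. A call with a gripper value outside its range is refused whole. The fingers move at their own pace and stop on an object; FORCE is the grip in N (left out, the last holds). Time passes only in rows, so rows that do not move let the fingers close, or fill a call up. It gives the time, the measured TCP pose, the force, the opening and the grip force at its end, in the units of the state.
- manip.sense(): the state, without advancing time (a new reading comes with each control period).
- manip.snapshot(name): name is "scene" or "top" or "wrist"; returns the picture (384x512x3 uint8, red, green, blue); there is no depth.
- manip.get_calibration(name): a dict with "K" (3x3 intrinsics, pixels), "rvec" (rotation vector, rad) and "tvec" (3), from world to camera coordinates, as OpenCV has them. Camera axes: x right, y down, z forward; pixel columns grow to the right and rows downward; lengths in m; the calibration is good to about 2 mm. The wrist camera is an equidistant fisheye: a pixel r from the principal point sees the ray r / f radians off the axis. A picture is of the moment at which its call begins: read the wrist's pose just before it. get_calibration takes no time and is no camera call; for the wrist camera it gives the pose at the moment of the call.
- manip.sign_off(): hands the job in; it is judged then, once.
The state is a dict: "t": time; "q": joint angles; "qd": joint speeds; "tau": joint torques, N m; "tcp_pos": TCP position; "tool_rot": TCP orientation; "force": force on the tool from outside, world axes, zero at the start; "ft_torque": the same for the moment, N m; "finger_gap": opening from 0.0 (shut) to 1.0 (fully open); "gripper_force": force on a finger pad.
Only numpy, scipy, OpenCV 4.12 (cv2) and the standard library are available. Lean on these libraries where they do the work, as an engineer would, in place of code of your own. Each camera call takes 0.05 s, during which the arm holds its last target. There are 200 camera calls.

TASK

Swing the yellow keeper bar on the blue caddy a quarter turn counter-clockwise (seen from above) until it lies along the divider, and leave it open. The red-handled lifting hook is caught under the side bar of the aluminium carrier yoke: twist it until its handle lines up with the yoke and lift it out while the yoke stays standing on the bench, never picking the two up together. Leave the hook lying down inside one compartment of the caddy and the yoke standing on its feet in the other, without disturbing the wafer carrier, jar and wand.

Things in the scene. Friction and masses are not known exactly. Their poses are not given: they have to be found in the camera images.
- hook_grip (a point): Centre of the lifting hook's handle (loose, 0.22 kg): a bar 80 long (x) x 22 wide (y) x 30 tall (z) mm, red with a white end at +x; grasp across the 22 mm. Below it on the same axis: neck, then a steel collar disc 52 mm across, 6 thick, underside 33 mm below this point, resting on the yoke's side bars; then an 8 mm stem down through the yoke's opening.
- hook_toe (a point): Outer end of the hook's J-shaped steel toe, at mid-rod: from the stem the toe runs 28 mm along the hook's +x (to the white handle end), its 8 mm rod 71 mm below hook_grip (underside 75 mm below). There its end turns up to 57 mm below hook_grip, 12 mm under the yoke's bars while the collar rests on them. Reaches 32 mm from the stem axis.
- hook: The whole hook; origin on the stem axis at the collar's underside, axes as hook_grip. At the start handle and toe lie across the yoke (within 0.3 rad of square). Lifted by less than 12 mm the toe sweeps freely under the bars, either way; with the handle along the yoke (within 0.2 rad) the hook comes straight up and out. Set upright on a flat floor it cannot stand: it topples.
- yoke_mid (a point): Centre of the opening of the carrier yoke (loose, 0.45 kg), half-way up its side bars, 44 mm above the underside of its feet; x is its long way, z up. Once the hook is out, the yoke can be grasped here across both bars (46 mm wide, along y); the space under the bars is open.
- yoke: The yoke: oblong frame 120 (x) x 46 (y) x 50 (z) mm, origin at the centre of its underside. Two aluminium side bars along x, 10 wide, from 38 to 50 mm up, joined by two black end feet 20 mm thick and 46 wide that stand on the bench. Opening 80 (x) x 26 (y) mm.
- caddy: Blue open caddy fixed to the bench, outside 210 (x) x 280 (y) x 45 (z) mm; walls, floor and divider 5 mm thick. Origin: centre of its underside, on the bench. The divider, as high as the walls, runs along x through the middle: two compartments of 200 (x) x 132 (y) mm, centred at y = -69 and +69 mm. Either part may go in either.
- keeper_pivot (a point): Pivot of the caddy's yellow keeper bar, above the middle of the divider, half-way up the bar, 61 mm above the caddy's underside; axes as the caddy's. The bar is 220 long x 16 wide x 12 tall mm, from 55 to 67 mm up (10 mm above the walls), pivoted at its middle, turning about the vertical axis.
- keeper (a joint): Angle of the keeper bar (rad): 0 = closed stop, the bar lies along the caddy's y axis across both compartments; it grows counter-clockwise seen from above up to 1.57 = open stop, along the divider (caddy x). Stays where left; slight friction (0.06 N m), it can be pushed near an end with a closed gripper.
- wafer_carrier: Bystander: black round wafer carrier with pink ring, 132 mm across, 29 high; origin centre of underside.
- solvent_jar: Bystander: amber jar with white cap, 64 mm across, 75 high; origin centre of underside.
- vacuum_wand: Bystander: black vacuum wand lying down, 140 mm long, 19 high; origin under its handle's centre.
Mind the look-alikes: they are no part of the job. There is more than one size of the yoke; the job needs the larger. Of the things that look like the hook, the larger one is meant.

How it is judged:
By the outcome, as a careful person would: the job done as asked, in the order asked, and still so for the second after the job is handed in, with the robot touching nothing.
It also fails if it takes over 72 s, if anything falls off the work surface, if the arm or the gripper's body presses on something with over 40 N, if the wrist force passes 120 N, or if a joint passes its speed limit or range.

## Working session

There is one attempt and no reset: what is moved stays moved. The work goes in short steps, Python scripts to look and compute and a shell command to move; the robot and the scene stay as the last step left them, time stands still between calls to the robot, and variables do not carry over. Pictures are saved under pics/ and viewed, at most 13 in all, crops included, and the job is handed in when it is done.

```bash
mkdir -p pics; ls; cat > h.py <<'E'
import numpy as np, cv2
from station import manip
def snap(n,f):
    im=manip.snapshot(n); cv2.imwrite('pics/'+f,im[:,:,::-1]); return im
def cal(n):
    c=manip.get_calibration(n); return np.array(c['K']),np.array(c['rvec'],float).ravel(),np.array(c['tvec'],float).ravel()
def px2w(n,uv,z):
    K,r,t=cal(n); R=cv2.Rodrigues(r)[0]
    d=np.linalg.inv(K)@np.array([uv[0],uv[1],1.0]); d=R.T@d; o=-R.T@t
    return o+d*(z-o[2])/d[2]
def w2px(n,P):
    K,r,t=cal(n); return cv2.projectPoints(np.array(P,float).reshape(-1,3),r,t,K,None)[0].reshape(-1,2)
E
python3 - <<'E'
from h import *
a=snap('top','top.png'); b=snap('scene','scene.png')
cv2.imwrite('pics/top2.png',cv2.resize(a[:,:,::-1],(800,600),interpolation=cv2.INTER_CUBIC))
cv2.imwrite('pics/scene2.png',cv2.resize(b[:,:,::-1],(800,600),interpolation=cv2.INTER_CUBIC))
for n in('top','scene'): K,r,t=cal(n);print(K.round(1).tolist(),(-cv2.Rodrigues(r)[0].T@t).round(3))
print(manip.sense())
E
```

```text
pics
[[406.0, 0.0, 258.4], [0.0, 406.0, 197.7], [0.0, 0.0, 1.0]] [ 0.412 -0.021  1.167]
[[442.2, 0.0, 254.2], [0.0, 442.2, 191.8], [0.0, 0.0, 1.0]] [1.171 0.476 0.674]
{'t': 0.1, 'q': array([ 1.02647600e+00,  5.28419938e-01,  1.43374338e+00, -1.63026106e-05,
        1.18141560e+00, -1.78517326e-01]), 'qd': array([ 0.00016991, -0.00183001, -0.00360034, -0.00079635, -0.00060864,
        0.00063401]), 'tau': array([ 5.16268374e-04, -4.43307817e+01, -1.78586698e+01, -2.23919965e-04,
        3.82731188e-03,  1.34180784e-06]), 'tcp_pos': array([0.22321567, 0.58310257, 0.23041256]), 'tool_rot': array([ 1.81880299e-01,  9.83320177e-01, -9.31636488e-04, -3.44121865e-04]), 'force': array([-0.02417892, -0.63393635,  0.62274216]), 'ft_torque': array([ 0.01906631, -0.00093997,  0.03134319]), 'gripper_force': 0.0, 'finger_gap': 0.9999357550938893}
```

View pics/top2.png

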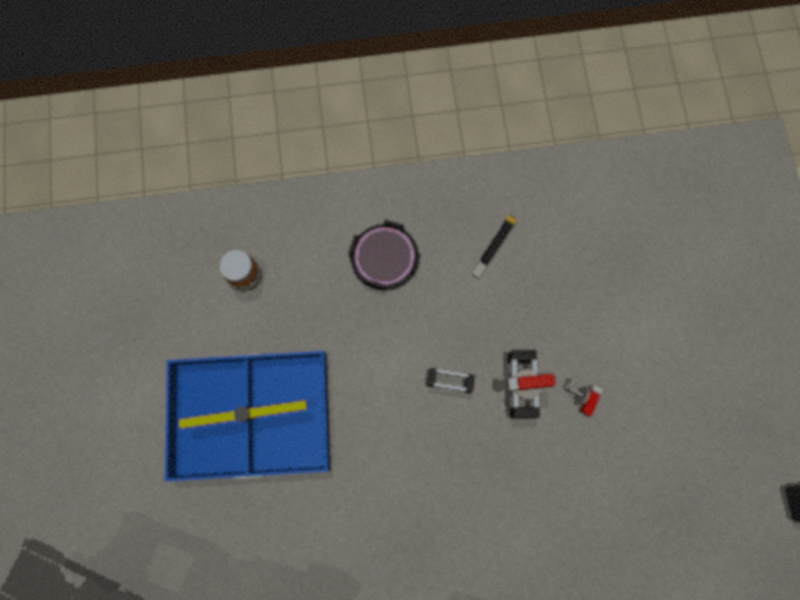

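View pics/scene2.png

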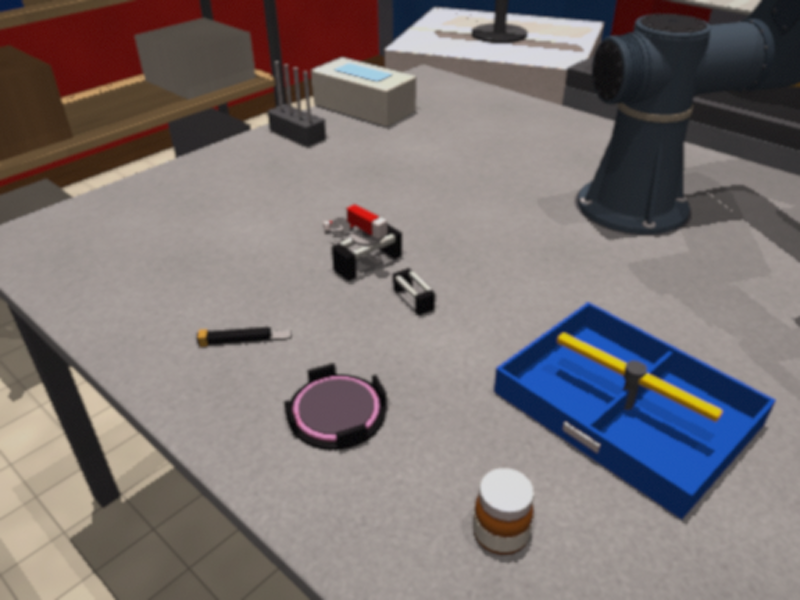

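The top view (800x600 scale) shows the caddy at (247,415) with its yellow keeper running (180,423)-(306,405).

Candidates:
- **Yokes:** A at (524,384) is large with a hook in it. B at (450,380) is small and empty.
- **Hooks:** A has its handle at (532,382) and sits upright in the large yoke. B at (592,400) is small and lying down.

I choose A for both, and will check it in a close crop.

```bash
python3 - <<'E'
from h import *
a=cv2.imread('pics/top.png')
c=a[210:285,265:395]; cv2.imwrite('pics/c1.png',cv2.resize(c,None,fx=6,fy=6,interpolation=cv2.INTER_CUBIC))
hsv=cv2.cvtColor(a,cv2.COLOR_BGR2HSV)
def seg(lo,hi,roi,z,name):
    m=cv2.inRange(hsv,lo,hi); k=np.zeros_like(m); x0,y0,x1,y1=roi;k[y0:y1,x0:x1]=m[y0:y1,x0:x1]
    cn=max(cv2.findContours(k,cv2.RETR_EXTERNAL,cv2.CHAIN_APPROX_NONE)[0],key=cv2.contourArea)
    bx=cv2.boxPoints(cv2.minAreaRect(cn)); W=np.array([px2w('top',p,z)[:2] for p in bx])
    e1,e2=W[1]-W[0],W[2]-W[1]; 
    if np.linalg.norm(e1)<np.linalg.norm(e2): e1,e2=e2,e1
    print(name,'c',W.mean(0).round(4),'L',np.linalg.norm(e1).round(4),np.linalg.norm(e2).round(4),'ang',np.degrees(np.arctan2(e1[1],e1[0])).round(1), cv2.contourArea(cn))
seg((95,120,40),(125,255,255),(90,210,225,320),.045,'caddy')
seg((20,120,80),(35,255,255),(100,240,210,290),.067,'keeper')
r=[m for m in [0]]
m=cv2.inRange(hsv,(0,120,60),(8,255,255))|cv2.inRange(hsv,(172,120,60),(180,255,255))
ys,xs=np.nonzero(m[230:262,320:362]); print('red',xs.min()+320,xs.max()+320,ys.min()+230,ys.max()+230)
E
```

```text
caddy c [0.4966 0.2524] L 0.2951 0.2082 ang -94.1 7752.0
keeper c [0.4965 0.1923] L 0.0986 0.0169 ang -90.1 151.0
red 332 355 239 248
```

View pics/c1.png

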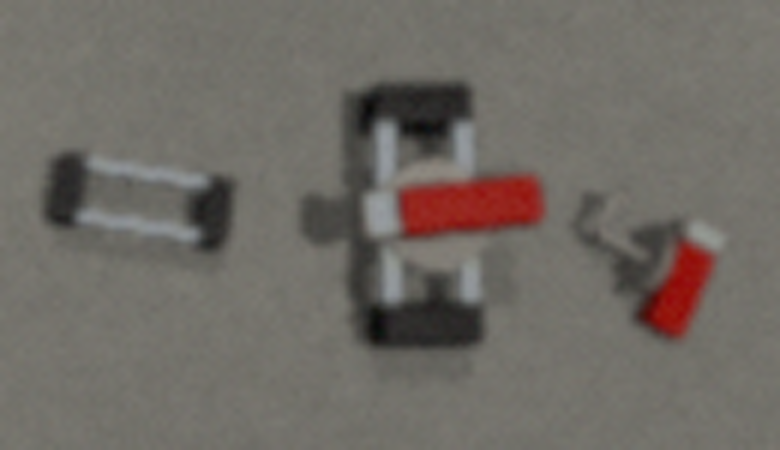

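The crop confirms it. The large yoke's feet are at crop (420,100) and (425,325). The upright hook's handle runs (365,212)-(543,200) with its white end on the left, i.e. world +y. The look-alikes at (140,200) and (680,280) are clearly smaller. Next I compute positions.

```bash
python3 - <<'E'
from h import *
from scipy.optimize import least_squares
a=cv2.imread('pics/top.png')
cp=lambda p:(265+(p[0]+.5)/6-.5,210+(p[1]+.5)/6-.5)
def P(p,z): return px2w('top',cp(p),z)[:2]
print('handle top corners');H=np.array([P(p,.098) for p in [(364,194),(539,177),(544,220),(369,235)]]);print(H.round(4).tolist(),'c',H.mean(0).round(4),np.linalg.norm(H[0]-H[1]),np.linalg.norm(H[0]-H[3]))
d=H[0]+H[3]-H[1]-H[2];print('hook ang',np.degrees(np.arctan2(d[1],d[0])))
Y=np.array([P(p,.05) for p in [(386,130),(464,130),(391,290),(470,290)]]);print('bars',Y.round(4).tolist())
d=Y[0]+Y[1]-Y[2]-Y[3];print('yoke ang',np.degrees(np.arctan2(d[1],d[0])),Y.mean(0))
print('foot far/near edges', P((420,85),.05),P((428,300),.05),P((428,345),.05),P((428,345),0))
# keeper + caddy
hsv=cv2.cvtColor(a,cv2.COLOR_BGR2HSV)
m=cv2.inRange(hsv,(20,120,80),(35,255,255)); k=np.zeros_like(m);k[240:290,100:210]=m[240:290,100:210]
pts=np.argwhere(k)[:,::-1].astype(np.float32)
r=cv2.minAreaRect(pts); W=np.array([px2w('top',p,.067)[:2] for p in cv2.boxPoints(r)]);print('keeper',W.mean(0),W.round(3).tolist())
m=cv2.inRange(hsv,(95,120,40),(125,255,255)); k=np.zeros_like(m);k[210:320,90:225]=m[210:320,90:225]
# fit caddy silhouette: mask IoU
k=cv2.morphologyEx(k,cv2.MORPH_CLOSE,np.ones((9,9)))
best=None
def sil(x,y,th):
    c,s=np.cos(th),np.sin(th);R=np.array([[c,-s],[s,c]])
    b=np.array([[i*.105,j*.14] for i in(1,-1) for j in(1,-1)])@R.T+[x,y]
    Q=np.vstack([np.c_[b,np.full(4,z)] for z in(0,.045)])
    q=w2px('top',Q); o=np.zeros((384*4,512*4),np.uint8)
    cv2.fillConvexPoly(o,(cv2.convexHull(q.astype(np.float32))*4+2).astype(int),1);return o
K4=cv2.resize(k,None,fx=4,fy=4,interpolation=cv2.INTER_LINEAR)>127
from scipy.optimize import minimize
f=lambda v:float((sil(v[0]/100,v[1]/100,v[2]/20)!=K4).sum())
r=minimize(f,[49.6,25.2,-0.8],method='Nelder-Mead',options=dict(initial_simplex=[[49,25,-.8],[50.5,25,-1],[49,26,-.4],[50,25.5,0]]))
print('caddy',r.x[0]/100,r.x[1]/100,np.degrees(r.x[2]/20),r.fun/16)
E
```

```text
handle top corners
[[0.4953, -0.205], [0.4927, -0.2823], [0.4739, -0.2811], [0.4773, -0.2043]] c [ 0.4848 -0.2432] 0.07734673893016507 0.01795998493824817
hook ang 87.74208791807328
bars [[0.5268, -0.2281], [0.5221, -0.2637], [0.4544, -0.2183], [0.4498, -0.2539]]
yoke ang -7.721933053625257 [ 0.48827412 -0.24100097]
foot far/near edges [ 0.54535351 -0.24713253] [ 0.44781457 -0.23421466] [ 0.42794163 -0.23081965] [ 0.42867266 -0.24020551]
keeper [0.49659207 0.25129268] [[0.505, 0.36], [0.505, 0.143], [0.488, 0.143], [0.488, 0.359]]
caddy 0.49708624766987136 0.2520219488012305 -3.8379263607122933 225.0
```

```bash
python3 -m handwheel '[[46,-35,0,0,0,0,0],[46,-35,0,0,0,0,0],[46,-35,0,0,0,0,0],[47,-35,0,0,0,0,0],[47,-35,0,0,0,0,0],[47,-36,0,0,0,0,0],[47,-36,-20,0,0,0,0],[0,0,-50,0,0,0,0],[0,0,-50,0,0,0,0],[0,0,-20,0,0,0,0]]'
python3 - <<'E'
from h import *
p=np.array([.4968,.2516])
for t in list(range(90,180,9))+[176.2]:
    a=np.radians(t);print(t,((p+.085*np.array([np.cos(a),np.sin(a)])+.022*np.array([np.sin(a),-np.cos(a)]))*1000).round(0))
E
```

```text
t: 1.35
tcp_pos: [0.5471, 0.3352, 0.0872]
tool_rot: [0.182, 0.983, -0.002, -0.003]
force: [0.7, 0.2, 0.8]
finger_gap: 0.002
gripper_force: 0.0
90 [519. 337.]
99 [505. 339.]
108 [491. 339.]
117 [478. 337.]
126 [465. 333.]
135 [452. 327.]
144 [441. 319.]
153 [431. 310.]
162 [423. 299.]
171 [416. 287.]
176.2 [413. 279.]
```

```bash
python3 -m handwheel '[[0,0,-38,0,0,0,0],[0,0,0,0,0,0,0],[-15,0,0,0,0,0,0],[-16,0,0,0,0,0,0],[-14,2,0,0,0,0,0],[-14,0,0,0,0,0,0],[-13,-2,0,0,0,0,0],[-13,-4,0,0,0,0,0],[-13,-6,0,0,0,0,0],[-11,-8,0,0,0,0,0]]'
```

```text
t: 2.6
tcp_pos: [0.4396, 0.3182, 0.0533]
tool_rot: [0.182, 0.983, -0.0, -0.0]
force: [1.8, 1.3, 0.1]
finger_gap: -0.0
gripper_force: 0.5
```

```bash
python3 -m handwheel '[[-10,-9,0,0,0,0,0],[-8,-11,0,0,0,0,0],[-7,-12,0,0,0,0,0],[-3,-8,0,0,0,0,0],[0,-2,0,0,0,0,0],[0,-1,0,0,0,0,0],[0,-1,0,0,0,0,0],[0,-1,0,0,0,0,0],[0,-1,0,0,0,0,0],[0,0,0,0,0,0,0]]'
```

```text
t: 3.85
tcp_pos: [0.4137, 0.2803, 0.0536]
tool_rot: [0.186, 0.983, 0.007, 0.001]
force: [-5.3, 35.7, -5.2]
finger_gap: 0.004
gripper_force: 17.8
```

```bash
python3 -m handwheel '[[0,6,0,0,0,0,0],[0,10,0,0,0,0,0],[0,10,5,0,0,0,0],[0,0,40,0,0,0,0],[0,0,50,0,0,0,0.6],[0,0,50,0,0,0,0.6],[0,0,50,0,0,0,0.6],[0,0,0,0,0,0,0.6],[0,0,0,0,0,0,0.6],[0,0,0,0,0,0,0.6]]'
python3 - <<'E'
from h import *
a=snap('top','top3.png')[:,:,::-1]; print(manip.sense()['q'].round(3),manip.sense()['tcp_pos'])
hsv=cv2.cvtColor(a,cv2.COLOR_BGR2HSV)
m=cv2.inRange(hsv,(20,120,80),(35,255,255)); k=np.zeros_like(m);k[200:330,100:215]=m[200:330,100:215]
pts=np.argwhere(k)[:,::-1].astype(np.float32)
W=np.array([px2w('top',p,.067)[:2] for p in cv2.boxPoints(cv2.minAreaRect(pts))]);print(W.mean(0),W.round(3).tolist())
E
```

```text
t: 5.1
tcp_pos: [0.4114, 0.298, 0.2468]
tool_rot: [0.182, 0.983, -0.001, -0.002]
force: [-0.3, 0.1, 0.1]
finger_gap: 0.601
gripper_force: 0.0
[ 0.407  0.352  1.701 -0.     1.093 -0.798] [0.41151206 0.2980392  0.24672065]
[0.49673256 0.25161179] [[0.605, 0.251], [0.603, 0.235], [0.389, 0.252], [0.391, 0.268]]
```

```bash
python3 -m handwheel '[[8,-54,0,0,0,-8,0.6],[8,-54,0,0,0,-8,0.6],[8,-54,0,0,0,-8,0.6],[8,-54,0,0,0,-8,0.6],[8,-54,0,0,0,-8,0.6],[8,-54,0,0,0,-8,0.6],[8,-54,0,0,0,-8,0.6],[8,-54,0,0,0,-8,0.6],[8,-54,0,0,0,-7,0.6],[2,-55,0,0,0,0,0.6]]'
python3 -m handwheel '[[0,0,0,0,0,0,0.6],[0,0,0,0,0,0,0.6],[0,0,-10,0,0,0,0.6],[0,0,-10,0,0,0,0.6],[0,0,0,0,0,0,0.6],[0,0,0,0,0,0,0.6],[0,0,0,0,0,0,0.6],[0,0,0,0,0,0,0.6],[0,0,0,0,0,0,0.6],[0,0,0,0,0,0,0.6]]'
python3 - <<'E'
from h import *
s=manip.sense();print(s['tcp_pos'],s['tool_rot'])
c=manip.get_calibration('wrist');print({k:np.round(v,3).tolist() if not isinstance(v,str) else v for k,v in c.items()})
a=snap('wrist','w1.png')
# predicted pixels of handle corners
R=cv2.Rodrigues(np.array(c['rvec'],float))[0];t=np.array(c['tvec']).ravel();K=np.array(c['K'])
def fe(P):
    p=R@np.array(P)+t; th=np.arctan2(np.hypot(p[0],p[1]),p[2]); u=p[:2]/np.hypot(p[0],p[1]); return K[:2,2]+K[0,0]*th*u
im=cv2.resize(a[:,:,::-1],(800,600),interpolation=cv2.INTER_CUBIC)
H=np.array([.485,-.243]);a1=np.radians(87.7);u=np.array([np.cos(a1),np.sin(a1)]);v=np.array([-u[1],u[0]])
a2=np.radians(-7.8);yu=np.array([np.cos(a2),np.sin(a2)]);yv=np.array([-yu[1],yu[0]])
def poly(P,col):
    q=np.array([fe(p) for p in P])*800/512; print(q.round(0).tolist()); cv2.polylines(im,[q.round().astype(int)],True,col,1)
poly([[*(H+i*.04*u+j*.011*v),.098] for i,j in((1,1),(1,-1),(-1,-1),(-1,1))],(0,255,0))
Y=np.array([.487,-.240]);poly([[*(Y+i*.06*yu+j*.023*yv),.05] for i,j in((1,1),(1,-1),(-1,-1),(-1,1))],(255,255,0))
cv2.imwrite('pics/w1b.png',im)
E
```

```text
t: 6.4
tcp_pos: [0.4862, -0.244, 0.2469]
tool_rot: [0.719, 0.695, -0.0, -0.001]
force: [0.7, 0.1, 0.4]
finger_gap: 0.601
gripper_force: 0.0
t: 7.65
tcp_pos: [0.4865, -0.2425, 0.2284]
tool_rot: [0.719, 0.695, 0.0, 0.0]
force: [0.2, 0.7, -0.4]
finger_gap: 0.599
gripper_force: 0.0
[ 0.48653651 -0.24246046  0.22841994] [7.19135608e-01 6.94869745e-01 2.08508661e-05 1.22153022e-04]
{'K': [[297.319, 0.0, 253.382], [0.0, 297.319, 188.771], [0.0, 0.0, 1.0]], 'rvec': [-2.826, 0.049, 0.006], 'tvec': [-0.494, -0.254, 0.307]}
[[376.0, 215.0], [413.0, 215.0], [411.0, 340.0], [376.0, 340.0]]
[[484.0, 234.0], [475.0, 296.0], [312.0, 280.0], [315.0, 217.0]]
```

View pics/w1b.png

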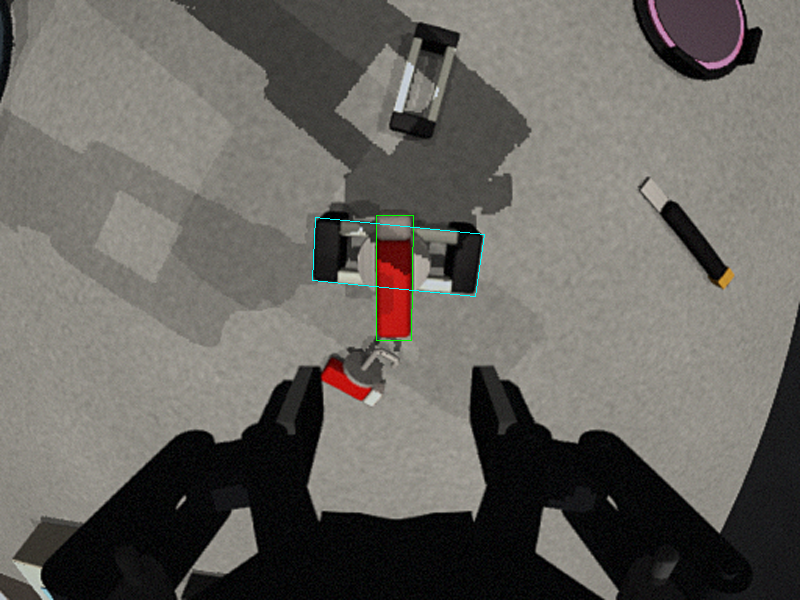

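The wrist view confirms the fit: green handle outline at (376-412, 215-340) and cyan yoke outline at (313-483, 217-296) both sit on their objects. The small look-alikes at (425,80) and (350,380) are clear of the fingers. Descending.

```bash
python3 -m handwheel '[[-1,0,-45,0,0,0,0.6],[0,0,-45,0,0,0,0.6],[0,0,-45,0,0,0,0.6],[0,0,-18,0,0,0,0.6],[0,0,-10,0,0,0,0.6],[0,0,0,0,0,0,0.6],[0,0,0,0,0,0,0.1],[0,0,0,0,0,0,0.1],[0,0,0,0,0,0,0.1],[0,0,0,0,0,0,0.1]]' 50
```

```text
t: 8.95
tcp_pos: [0.486, -0.2428, 0.0665]
tool_rot: [0.719, 0.695, 0.0, 0.001]
force: [-0.7, 0.3, 6.4]
finger_gap: 0.253
gripper_force: 50.1
```

```bash
python3 -m handwheel '[[0,1,3,0,0,0,0.1],[0,1,2,0,0,0,0.1],[0,0,0,0,0,9.4,0.1],[0,0,0,0,0,9.4,0.1],[0,0,0,0,0,9.4,0.1],[0,0,0,0,0,9.4,0.1],[0,0,0,0,0,9.4,0.1],[0,0,0,0,0,9.4,0.1],[0,0,0,0,0,9.4,0.1],[0,0,0,0,0,9.4,0.1]]'
python3 -m handwheel '[[0,0,0,0,0,9.4,0.1],[0,0,0,0,0,0,0.1],[0,0,0,0,0,0,0.1],[0,0,0,0,0,0,0.1],[0,0,0,0,0,0,0.1],[0,0,0,0,0,0,0.1],[0,0,0,0,0,0,0.1],[0,0,0,0,0,0,0.1],[0,0,0,0,0,0,0.1],[0,0,0,0,0,0,0.1]]'
python3 - <<'E'
from h import *
s=manip.sense();print(s['tcp_pos'],s['tool_rot'],s['force'],s['ft_torque'])
c=manip.get_calibration('wrist')
a=snap('wrist','w2.png'); b=snap('scene','s2.png'); T=snap('top','t2.png')
f=lambda im,x0,y0,w,h:cv2.resize(im[y0:y0+h,x0:x0+w,::-1],(400,400*h//w),interpolation=cv2.INTER_CUBIC)
cv2.imwrite('pics/m2.png',np.hstack([f(a,130,80,240,240),f(b,170,100,120,120)]))
E
```

```text
t: 10.2
tcp_pos: [0.4853, -0.24, 0.07]
tool_rot: [0.143, 0.99, 0.0, -0.0]
force: [-0.4, 0.5, -2.3]
finger_gap: 0.251
gripper_force: 49.1
t: 11.45
tcp_pos: [0.4855, -0.2404, 0.0703]
tool_rot: [0.064, 0.998, 0.0, -0.0]
force: [0.0, 0.3, -2.4]
finger_gap: 0.245
gripper_force: 49.1
[ 0.48551806 -0.24035703  0.07029377] [ 6.42219774e-02  9.97935638e-01  1.39900062e-05 -1.35401233e-05] [ 0.04619573  0.32969575 -2.35090829] [0.0075735  0.02094255 0.02533731]
```

View pics/m2.png

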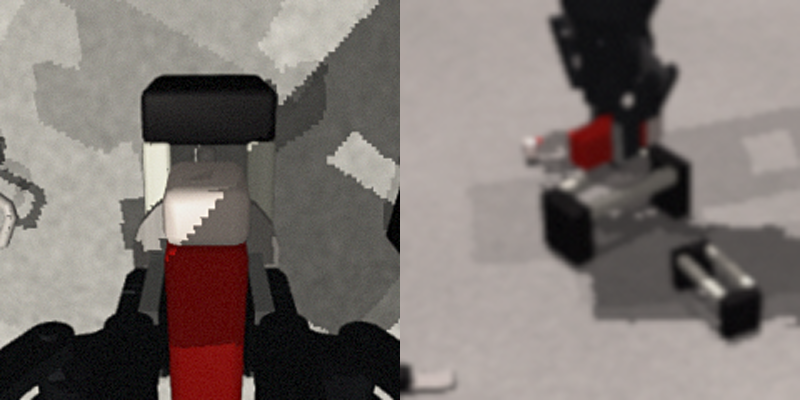

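The handle is parallel to the yoke's bars, the feet are on the bench, and the wrist load of 2.35 N is the hook alone. Lifting straight up.

```bash
python3 -m handwheel '[[0,0,4,0,0,0,0.1],[0,0,6,0,0,0,0.1],[0,0,8,0,0,0,0.1],[0,0,10,0,0,0,0.1],[0,0,12,0,0,0,0.1],[0,0,15,0,0,0,0.1],[0,0,20,0,0,0,0.1],[0,0,25,0,0,0,0.1],[0,0,30,0,0,0,0.1],[0,0,10,0,0,0,0.1]]'
```

```text
t: 12.85
tcp_pos: [0.4864, -0.241, 0.2128]
tool_rot: [0.064, 0.998, -0.001, 0.002]
force: [0.5, -0.3, -2.7]
finger_gap: 0.252
gripper_force: 49.1
```

```bash
python3 -m handwheel '[[2,47,0,0,0,-9.6,0.1],[2,47,0,0,0,-9.6,0.1],[2,47,0,0,0,-9.6,0.1],[2,47,0,0,0,-9.6,0.1],[2,47,0,0,0,-9.6,0.1],[2,47,0,0,0,-9.6,0.1],[2,47,0,0,0,-9.6,0.1],[1,47,0,0,0,-9.6,0.1],[1,47,0,0,0,-9.6,0.1],[0,0,0,0,0,0,0.1]]'
python3 -m handwheel '[[0,0,0,-0.5,-8,0,0.1],[0,0,0,-0.5,-8,0,0.1],[0,0,0,-0.5,-8,0,0.1],[0,0,0,-0.6,-8,0,0.1],[0,0,0,-0.6,-8,0,0.1],[0,0,-30,0,0,0,0.1],[0,0,-30,0,0,0,0.1],[0,0,-20,0,0,0,0.1],[0,0,0,0,0,0,0.1],[0,0,0,0,0,0,0.1]]'
python3 - <<'E'
from h import *
s=manip.sense();print(s['q'].round(2),s['tcp_pos'],cv2.Rodrigues)
from scipy.spatial.transform import Rotation as R
print(R.from_quat(s['tool_rot']).as_matrix().round(3))
b=snap('scene','s3.png')[:,:,::-1]
cv2.imwrite('pics/s3b.png',cv2.resize(b[100:330,270:512],None,fx=2.5,fy=2.5,interpolation=cv2.INTER_CUBIC))
E
```

```text
t: 14.1
tcp_pos: [0.5007, 0.1855, 0.2099]
tool_rot: [0.728, 0.685, -0.0, -0.0]
force: [0.5, -0.1, -2.0]
finger_gap: 0.247
gripper_force: 49.3
t: 15.35
tcp_pos: [0.509, 0.1692, 0.1495]
tool_rot: [0.708, 0.649, 0.171, 0.22]
force: [0.1, 0.1, -2.0]
finger_gap: 0.25
gripper_force: 49.7
[ 0.23  0.49  2.09 -1.43  0.21  1.68] [0.50899739 0.16923462 0.14952061] <built-in function Rodrigues>
[[ 0.098  0.844  0.527]
 [ 0.994 -0.06  -0.089]
 [-0.043  0.533 -0.845]]
```

View pics/s3b.png

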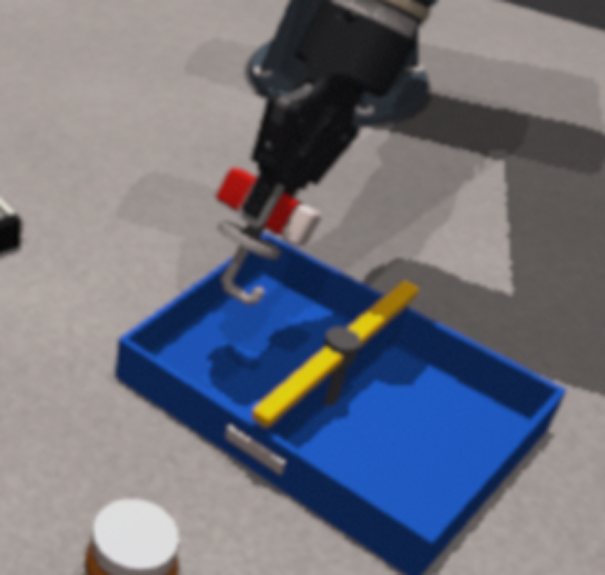

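The wrist is near its singular pose and joint 4 is at its limit, so this tilt direction is poor. The picture shows the hook held clear above the near compartment, toe at (245,295). I'll undo the tilt and lean the other way.

```bash
python3 -m handwheel '[[0,0,30,0,0,0,0.1],[0,0,10,0.5,8,0,0.1],[0,0,10,0.5,8,0,0.1],[0,0,10,0.5,8,0,0.1],[0,0,0,0.6,8,0,0.1],[0,0,0,0,0,0,0.1],[0,0,0,0,0,0,0.1],[0,0,0,0,0,0,0.1],[0,0,0,0,0,0,0.1],[0,0,0,0,0,0,0.1]]'
cat >> h.py <<'E'
def st():
    from scipy.spatial.transform import Rotation as R
    s=manip.sense();print(s['t'],s['q'].round(2),s['tcp_pos'].round(4),'\n',R.from_quat(s['tool_rot']).as_matrix().round(3),s['force'].round(1))
E
python3 -c "from h import *;st()"
```

```text
t: 16.65
tcp_pos: [0.5154, 0.1507, 0.189]
tool_rot: [0.734, 0.669, 0.027, 0.114]
force: [-0.1, 1.2, -1.8]
finger_gap: 0.248
gripper_force: 49.9
16.65 [ 0.17  0.43  1.8  -0.24  0.75  0.42] [0.5154 0.1507 0.189 ] 
 [[ 0.104  0.976  0.193]
 [ 0.988 -0.08  -0.132]
 [-0.113  0.204 -0.972]] [-0.1  1.2 -1.8]
```

```bash
cat >> h.py <<'E'
from scipy.spatial.transform import Rotation as Ro
def rel(yaw_y,tilt_axis_deg=None,tilt=0,pos=None):
    # target: tool down with tool y at yaw_y deg, then tilt about world-horizontal axis at given azimuth
    a=np.radians(yaw_y); y=np.array([np.cos(a),np.sin(a),0]); z=np.array([0,0,-1.]); T=Ro.from_matrix(np.c_[np.cross(y,z),y,z])
    if tilt: b=np.radians(tilt_axis_deg); T=Ro.from_rotvec(np.radians(tilt)*np.array([np.cos(b),np.sin(b),0]))*T
    s=manip.sense(); print('rotvec deg',np.degrees((T*Ro.from_quat(s['tool_rot']).inv()).as_rotvec()).round(1))
    if pos is not None: print('shift mm',((np.array(pos)-s['tcp_pos'])*1000).round(1))
E
python3 -c "
from h import *
rel(-3.84,pos=(.482,.184,.190)); rel(-3.84,86.16,40)"
```

```text
rotvec deg [ 7.5 11.3  1.5]
shift mm [-33.4  33.3   1. ]
rotvec deg [10.5 51.1 -0.9]
```

```bash
python3 -m handwheel '[[-11,11,0,3.7,5.7,0.7,0.1],[-11,11,0,3.7,5.7,0.7,0.1],[-11,11,0,0.4,6,0,0.1],[0,0,0,0.4,6,0,0.1],[0,0,0,0.4,6,0,0.1],[0,0,0,0.4,6,0,0.1],[0,0,0,0.4,6,0,0.1],[0,0,0,0.4,6,0,0.1],[0,0,0,0.2,4,0,0.1],[0,0,0,0,0,0,0.1]]'
python3 -m handwheel '[[0,0,0,0,0,0,0.1],[0,0,0,0,0,0,0.1],[0,0,0,0,0,0,0.1],[0,0,0,0,0,0,0.1],[0,0,0,0,0,0,0.1],[0,0,0,0,0,0,0.1],[0,0,0,0,0,0,0.1],[0,0,0,0,0,0,0.1],[0,0,0,0,0,0,0.1],[0,0,0,0,0,0,0.1]]'
python3 -c "
from h import *
st();rel(-3.84,86.16,40,pos=(.482,.184,.055))"
```

```text
t: 17.9
tcp_pos: [0.4837, 0.1833, 0.1875]
tool_rot: [0.687, 0.641, -0.236, -0.249]
force: [-0.2, 0.2, -1.9]
finger_gap: 0.251
gripper_force: 50.1
t: 19.15
tcp_pos: [0.4829, 0.1836, 0.1892]
tool_rot: [0.687, 0.641, -0.236, -0.25]
force: [-1.1, 0.3, -1.8]
finger_gap: 0.25
gripper_force: 50.1
19.15 [0.09 0.75 1.33 0.1  1.76 0.14] [0.4829 0.1836 0.1892] 
 [[ 0.068  0.762 -0.644]
 [ 0.998 -0.054  0.041]
 [-0.004 -0.646 -0.764]] [-1.1  0.3 -1.8]
rotvec deg [ 0.2 -0.2  0. ]
shift mm [  -0.9    0.4 -134.2]
```

```bash
python3 -m handwheel '[[0,0,-30,0,0,0,0.1],[0,0,-30,0,0,0,0.1],[0,0,-30,0,0,0,0.1],[0,0,-20,0,0,0,0.1],[0,0,-10,0,0,0,0.1],[0,0,-8,0,0,0,0.1],[0,0,-3,0,0,0,0.1],[0,0,-2,0,0,0,0.1],[0,0,0,0,0,0,0.1],[0,0,0,0,0,0,0.1]]'
python3 - <<'E'
from h import *
b=snap('scene','s4.png')[:,:,::-1]
cv2.imwrite('pics/s4b.png',cv2.resize(b[100:330,270:512],None,fx=2.5,fy=2.5,interpolation=cv2.INTER_CUBIC))
E
```

```text
t: 20.4
tcp_pos: [0.4831, 0.1837, 0.0565]
tool_rot: [0.687, 0.641, -0.236, -0.25]
force: [0.3, 1.1, -1.2]
finger_gap: 0.248
gripper_force: 50.1
```

View pics/s4b.png

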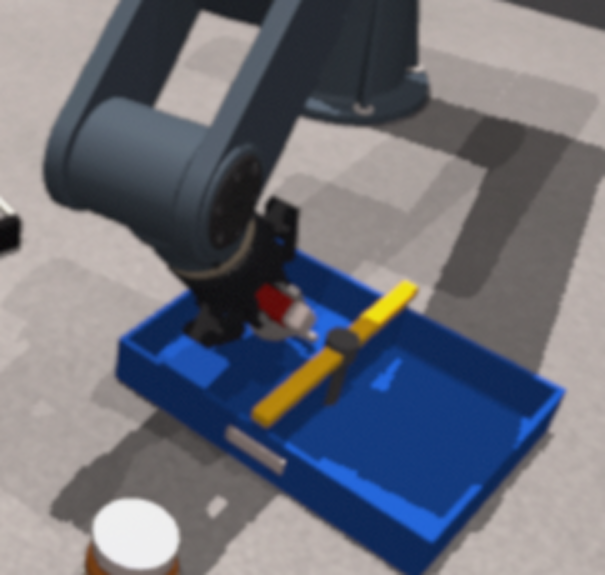

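The picture shows the hook leaning inside the near compartment, white end at (300,318), inside of the divider. I'll touch down, open a little and back out along the tool axis.

```bash
python3 -m handwheel '[[0,0,-2,0,0,0,0.1],[0,0,-1,0,0,0,0.1],[0,0,0,0,0,0,0.42],[0,0,0,0,0,0,0.42],[0,0,0,0,0,0,0.42],[6,0,8,0,0,0,0.42],[8,-1,9,0,0,0,0.42],[10,-1,12,0,0,0,0.42],[12,-1,15,0,0,0,0.42],[12,-1,15,0,0,0,0.42]]'
python3 -m handwheel '[[13,-1,16,0,0,0,0.42],[13,-1,16,0,0,0,0.42],[0,0,30,0,0,0,0.42],[0,0,20,0,0,0,0.42],[0,0,20,-0.3,-5,0,0.42],[0,0,0,-0.6,-9,0,0.42],[0,0,0,-0.6,-9,0,0.42],[0,0,0,-0.6,-9,0,0.42],[0,0,0,-0.5,-8,0,0.42],[0,0,0,0,0,0,0.42]]'
python3 - <<'E'
from h import *
st()
b=snap('scene','s5.png')[:,:,::-1]; t=snap('top','t5.png')[:,:,::-1]
cv2.imwrite('pics/m5.png',np.hstack([cv2.resize(b[190:320,310:440],(400,400)),cv2.resize(t[220:310,100:215],(400,400*90//115)) if 0 else cv2.resize(t[215:315,110:210],(400,400))]))
E
```

```text
t: 21.7
tcp_pos: [0.5319, 0.1795, 0.1137]
tool_rot: [0.687, 0.641, -0.236, -0.25]
force: [0.2, -0.8, 0.0]
finger_gap: 0.423
gripper_force: 0.0
t: 22.95
tcp_pos: [0.5542, 0.178, 0.2154]
tool_rot: [0.731, 0.683, -0.002, -0.001]
force: [0.3, -0.5, -0.8]
finger_gap: 0.422
gripper_force: 0.0
22.95 [ 0.12  0.49  1.56 -0.    1.1   0.19] [0.5542 0.178  0.2154] 
 [[ 0.068  0.998 -0.004]
 [ 0.998 -0.068 -0.001]
 [-0.001 -0.004 -1.   ]] [ 0.3 -0.5 -0.8]
```

View pics/m5.png

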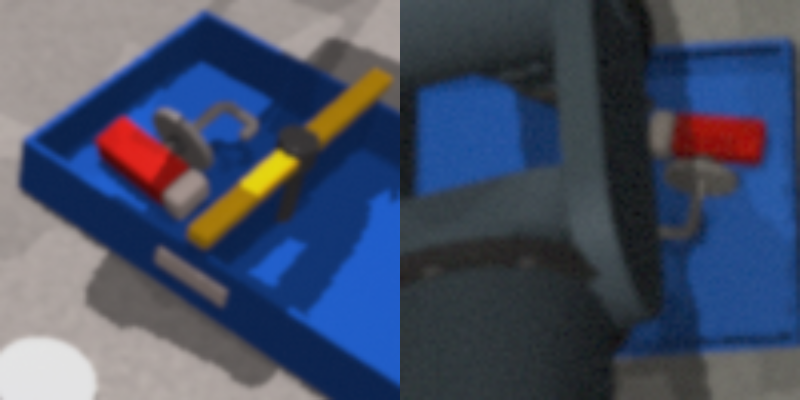

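The hook lies on its side in the near compartment (collar and toe at (200,130) left, (690,190) right), and the keeper is still along the divider. Next is the yoke.

```bash
python3 -m handwheel '[[-7,-42,0,0,0,8.6,0.68],[-7,-42,0,0,0,8.6,0.68],[-7,-42,0,0,0,8.6,0.68],[-7,-42,0,0,0,8.6,0.68],[-7,-42,0,0,0,8.6,0.68],[-7,-42,0,0,0,8.6,0.68],[-7,-42,0,0,0,8.6,0.68],[-7,-42,0,0,0,8.6,0.68],[-7,-42,0,0,0,8.6,0.68],[-4,-40,0,0,0,8.6,0.68]]'
python3 -m handwheel '[[0,0,0,0,0,0,0.68],[0,0,0,0,0,0,0.68],[0,0,0,0,0,0,0.68],[0,0,0,0,0,0,0.68],[0,0,0,0,0,0,0.68],[0,0,0,0,0,0,0.68],[0,0,0,0,0,0,0.68],[0,0,0,0,0,0,0.68],[0,0,0,0,0,0,0.68],[0,0,0,0,0,0,0.68]]'
python3 - <<'E'
from h import *
rel(82.2,pos=(.487,-.24,.028))
c=manip.get_calibration('wrist');a=snap('wrist','w6.png')
R=cv2.Rodrigues(np.array(c['rvec'],float))[0];t=np.array(c['tvec']).ravel();K=np.array(c['K'])
def fe(P):
    p=R@np.array(P)+t; th=np.arctan2(np.hypot(p[0],p[1]),p[2]); u=p[:2]/np.hypot(p[0],p[1]); return K[:2,2]+K[0,0]*th*u
im=cv2.resize(a[:,:,::-1],(800,600),interpolation=cv2.INTER_CUBIC)
a2=np.radians(-7.8);yu=np.array([np.cos(a2),np.sin(a2)]);yv=np.array([-yu[1],yu[0]]);Y=np.array([.487,-.240])
def poly(hx,hy,z,col):
    q=np.array([fe([*(Y+i*hx*yu+j*hy*yv),z]) for i,j in((1,1),(1,-1),(-1,-1),(-1,1))])*800/512; print(q.round(0).tolist()); cv2.polylines(im,[q.round().astype(int)],True,col,1)
poly(.06,.023,.05,(255,255,0)); poly(.013,.045,.028,(0,255,0)); poly(.06,.023,0,(0,0,255))
cv2.imwrite('pics/w6b.png',im)
E
```

```text
t: 24.3
tcp_pos: [0.4907, -0.2434, 0.214]
tool_rot: [0.068, 0.998, -0.001, 0.0]
force: [1.2, -0.0, 0.5]
finger_gap: 0.679
gripper_force: 0.0
t: 25.55
tcp_pos: [0.4899, -0.2404, 0.2142]
tool_rot: [0.07, 0.998, -0.001, 0.0]
force: [-0.1, -1.0, -0.7]
finger_gap: 0.677
gripper_force: 0.0
rotvec deg [0.1 0.  0.2]
shift mm [  -2.9    0.4 -186.2]
[[429.0, 343.0], [366.0, 343.0], [362.0, 174.0], [432.0, 174.0]]
[[458.0, 272.0], [336.0, 272.0], [335.0, 238.0], [459.0, 237.0]]
[[425.0, 318.0], [370.0, 318.0], [367.0, 170.0], [427.0, 170.0]]
```

View pics/w6b.png

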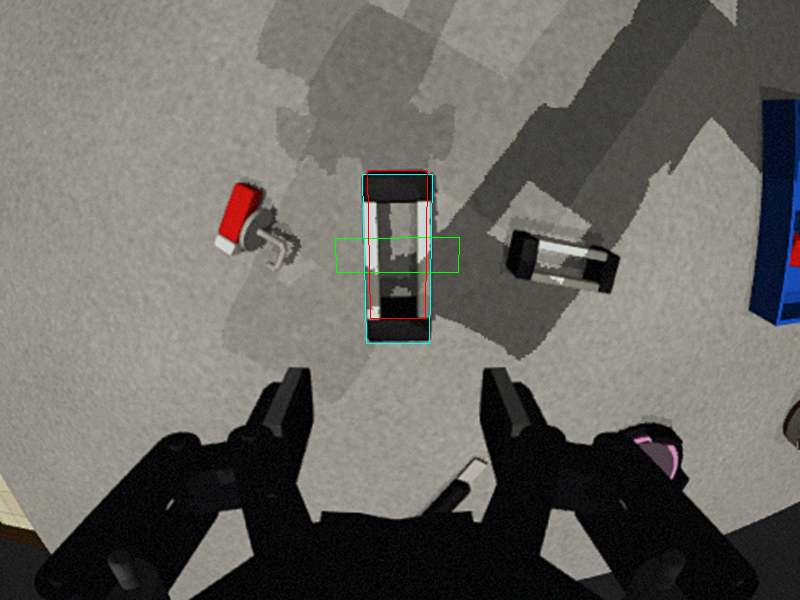

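The yoke stands where computed: outline (362-432, 172-343) matches. The finger footprints at (335-459, 237-272) are clear of the small hook at (285,245) and the small yoke at (520,255).

```bash
python3 -m handwheel '[[-3,0,-50,0,0,0,0.68],[0,0,-50,0,0,0,0.68],[0,0,-40,0,0,0,0.68],[0,0,-26,0,0,0,0.68],[0,0,-12,0,0,0,0.68],[0,0,-8,0,0,0,0.68],[0,0,0,0,0,0,0.4],[0,0,0,0,0,0,0.4],[0,0,0,0,0,0,0.4],[0,0,0,0,0,0,0.4]]' 60
python3 -m handwheel '[[0,0,3,0,0,0,0.4],[0,0,5,0,0,0,0.4],[0,0,10,0,0,0,0.4],[0,0,20,0,0,0,0.4],[0,0,30,0,0,0,0.4],[0,0,30,0,0,0,0.4],[0,0,30,0,0,0,0.4],[0,0,20,0,0,0,0.4],[0,0,0,0,0,0,0.4],[0,0,0,0,0,0,0.4]]'
python3 -c "
from h import *
rel(86.16,pos=(.5016,.3208,.18))"
```

```text
t: 26.85
tcp_pos: [0.487, -0.2404, 0.0284]
tool_rot: [0.07, 0.998, -0.001, 0.001]
force: [-0.3, -0.3, -2.2]
finger_gap: 0.522
gripper_force: 61.6
t: 28.1
tcp_pos: [0.4862, -0.2398, 0.1757]
tool_rot: [0.07, 0.998, -0.001, -0.0]
force: [0.2, 0.7, -3.6]
finger_gap: 0.524
gripper_force: 62.0
rotvec deg [ 0.1 -0.   4.1]
shift mm [ 15.4 560.6   4.3]
```

```bash
python3 -m handwheel '[[2,56,0,0,0,0.4,0.4],[2,56,0,0,0,0.4,0.4],[2,56,0,0,0,0.4,0.4],[2,56,0,0,0,0.4,0.4],[2,56,0,0,0,0.4,0.4],[1,56,0,0,0,0.4,0.4],[1,56,0,0,0,0.4,0.4],[1,56,0,0,0,0.4,0.4],[1,56,0,0,0,0.4,0.4],[1,56,0,0,0,0.5,0.4]]'
python3 -m handwheel '[[0,0,0,0,0,0,0.4],[0,0,0,0,0,0,0.4],[0,0,0,0,0,0,0.4],[0,0,-30,0,0,0,0.4],[0,0,-30,0,0,0,0.4],[0,0,-20,0,0,0,0.4],[0,0,-10,0,0,0,0.4],[0,0,0,0,0,0,0.4],[0,0,0,0,0,0,0.4],[0,0,0,0,0,0,0.4]]'
python3 - <<'E'
from h import *
rel(86.16,pos=(.5016,.3208,.034))
b=snap('scene','s7.png')[:,:,::-1]
cv2.imwrite('pics/s7b.png',cv2.resize(b[130:330,290:512],None,fx=2.5,fy=2.5,interpolation=cv2.INTER_CUBIC))
E
```

```text
t: 29.35
tcp_pos: [0.5008, 0.3211, 0.1744]
tool_rot: [0.034, 0.999, -0.002, -0.001]
force: [0.9, -1.2, -3.9]
finger_gap: 0.525
gripper_force: 62.3
t: 30.6
tcp_pos: [0.5026, 0.3199, 0.0872]
tool_rot: [0.034, 0.999, -0.001, 0.001]
force: [0.3, -0.6, -3.4]
finger_gap: 0.523
gripper_force: 62.8
rotvec deg [0.1 0.2 0. ]
shift mm [ -1.    0.9 -53.2]
```

View pics/s7b.png

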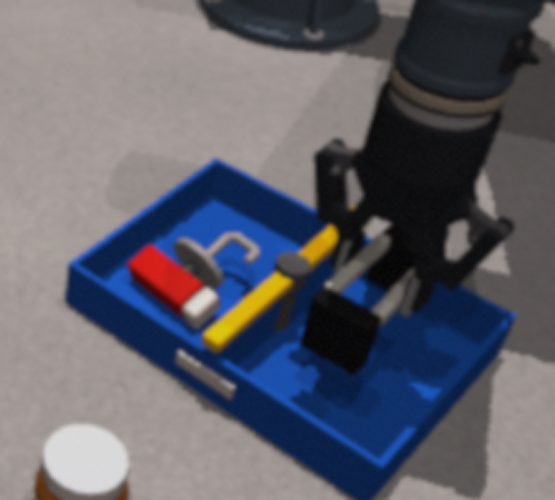

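The yoke hangs level above the far compartment at (340,330), and the keeper and hook are undisturbed. Lowering, with a few mm added away from the keeper.

```bash
python3 -m handwheel '[[0,8,0,0,0,0,0.4],[0,0,-15,0,0,0,0.4],[0,0,-15,0,0,0,0.4],[0,0,-10,0,0,0,0.4],[0,0,-6,0,0,0,0.4],[0,0,-4,0,0,0,0.4],[0,0,-2,0,0,0,0.4],[0,0,-1,0,0,0,0.4],[0,0,0,0,0,0,0.4],[0,0,0,0,0,0,0.4]]'
```

```text
t: 31.9
tcp_pos: [0.5021, 0.3277, 0.0335]
tool_rot: [0.034, 0.999, -0.001, 0.001]
force: [0.1, 0.4, -3.1]
finger_gap: 0.526
gripper_force: 63.0
```

```bash
python3 -m handwheel '[[0,0,-1,0,0,0,0.4],[0,0,0,0,0,0,0.4],[0,0,0,0,0,0,0.64],[0,0,0,0,0,0,0.64],[0,0,0,0,0,0,0.64],[0,0,8,0,0,0,0.64],[0,0,15,0,0,0,0.64],[0,0,25,0,0,0,0.64],[0,0,40,0,0,0,0.64],[0,0,40,0,0,0,0.64]]'
python3 -m handwheel '[[0,0,40,0,0,0,0.64],[0,0,40,0,0,0,0.64],[-35,40,10,0,0,0,0.64],[-35,40,0,0,0,0,0.64],[-35,40,0,0,0,0,0.64],[-35,40,0,0,0,0,0.64],[-35,40,0,0,0,0,0.64],[0,0,0,0,0,0,0.64],[0,0,0,0,0,0,0.64],[0,0,0,0,0,0,0.64]]'
python3 - <<'E'
from h import *
st()
b=snap('scene','s8.png')[:,:,::-1]; t=snap('top','t8.png')[:,:,::-1]
cv2.imwrite('pics/m8.png',np.hstack([cv2.resize(b,(480,360)),cv2.resize(t[205:320,95:225],(310,360*1))]))
E
```

```text
t: 33.15
tcp_pos: [0.5019, 0.3277, 0.1624]
tool_rot: [0.034, 0.999, -0.001, 0.001]
force: [0.4, 1.1, 0.8]
finger_gap: 0.64
gripper_force: 0.0
t: 34.4
tcp_pos: [0.3279, 0.5267, 0.2506]
tool_rot: [0.035, 0.999, -0.001, 0.001]
force: [0.2, -0.8, -0.4]
finger_gap: 0.641
gripper_force: 0.0
34.4 [ 0.84  0.5   1.42 -0.    1.22 -0.67] [0.3279 0.5267 0.2506] 
 [[-0.998  0.069  0.001]
 [ 0.069  0.998 -0.002]
 [-0.002 -0.002 -1.   ]] [ 0.2 -0.8 -0.4]
```

View pics/m8.png

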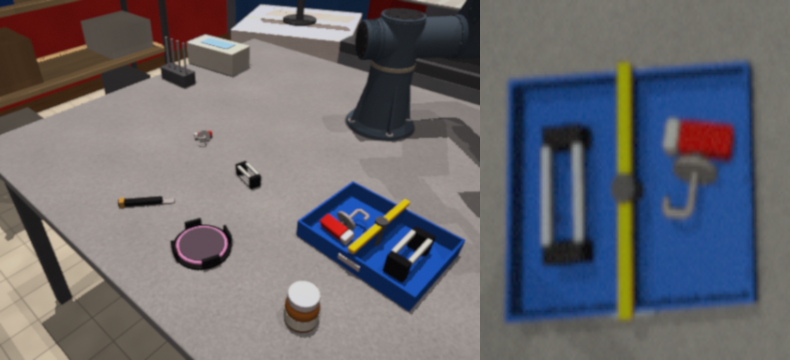

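The top crop shows the yoke standing in one compartment (566,195), the hook lying in the other (695,165) and the keeper along the divider (625,190). The wafer carrier, jar and wand are in their places and the gripper is clear.

```bash
python3 -c "from station import manip; print(manip.sign_off())"
```

```text
the job is handed in; nothing more can be done
None
```

The job is handed in at about 34 s: the keeper is open along the divider, the hook lies in one compartment, the yoke stands in the other, and the wafer carrier, jar and wand look untouched in the last picture.

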